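# Clamp the patched chair slat in the bench hold-down

## Robot

A 6-joint arm with a two-finger parallel gripper is mounted at the origin on the work surface. World frame = base frame: x ahead of the robot, y to its left, z up, the work surface at z = 0. Lengths are in mm, angles in rad, forces in N, time in s.
With the tool pointing down it reaches from about 300 to 775 mm from the base axis. Payload 14.6 kg.
Tool frame: the origin (TCP) lies midway between the tips of the shut fingers; the grasp point (between the pads) lies 19 mm behind it (pinch_z is the distance from the TCP to the grasp point, in mm); z points along the fingers, y is the direction in which the jaws open and shut (so a half turn about z gives the same grasp; the last joint's range is limited). The gripper opens to 94 mm and grips with 3 to 60 N. Pads are 16 mm wide; open, the fingers measure 119 mm over their backs; the gripper's body (75 mm by 177 mm) begins 78 mm behind the grasp point.
Start: joints at [-1.168, 0.3, 1.521, -0, 1.321, -0.067], TCP at [248.981, -490.406, 205.446] pointing down, gripper open.
Joint ranges: [-3.03, 3.03], [-0.79, 2.21], [0.23, 2.52], [-1.04, 4.18], [0, 3.07], [-2.55, 2.55]. Speed limits (rad/s): [2.22, 2.22, 2.57, 3.14, 3.14, 3.14].

## Interface

Orientations are given as [roll, pitch, yaw] about the fixed x, y, z axes, in that order (R = Rz(yaw) Ry(pitch) Rx(roll)).
In Python, from cell import read_state, camera, sign_off, pinch_z gives the robot as it stands. The module is installed in compiled form; this text tells all that it offers.
- The arm moves only by the tool servo_tool, never from a script. Its argument "series" is a list of rows, each a list of 6 numbers: the shift along the tool's x, y, z in cm, then the turn, a rotation vector about the tool's x, y, z in rad. In form: [[tx, ty, tz, rx, ry, rz], ...]. A call has exactly 10 rows; each row is the pose to reach, as a shift and turn from the pose commanded when the call began, along the tool's axes at that moment; what a row does not reach only later rows make up. A row lasts 1/12 s, in which the tool goes at most 41.7 mm and 7.16 degrees, less where a joint would pass 70% of its speed; a pose out of reach is approached as far as the arm can. A call with a gripper value outside its range is refused whole. "gripper" is the finger opening in cm, from 0 to 9.4, set as the call begins (left out, the last holds). The fingers move at their own pace and stop on an object; "grip_force" is the grip in N (left out, the last holds). Time passes only in rows, so rows that repeat a pose let the fingers close, or fill a call up. It gives the time, the measured TCP pose, the force and the opening at its end, in the units of the state.
- read_state(): the state, without advancing time (a new reading comes with each control period).
- camera(name): name is "side" or "top" or "wrist"; returns a dict with "pixels" (480x640x3 uint8, red, green, blue), "fx", "fy", "cx", "cy" (pixels), "k1" (the pictures are not rectified: a ray, as slopes to the right and down, at radius r is drawn at 1 + k1 r^2 times it, then the intrinsics apply), "pose" (4x4, takes a point from camera to world coordinates); the wrist camera has in their place "mount" (4x4, takes a point from camera to tool coordinates, whose origin is the TCP and whose axes are the flange's). Camera axes: x right, y down, z forward; pixel columns grow to the right and rows downward; lengths in mm; the calibration is good to about 2 mm. A picture is of the moment at which its call begins: read the wrist's pose just before it. There is no depth.
- sign_off(): hands the job in, once; it reports no verdict.
The state is a dict: "clock": time; "joints": joint angles; "qd": joint speeds; "effort": joint torques, N m; "eef_pos": TCP position; "eef_rot": TCP orientation; "wrist_force": force on the tool from outside, world axes, zero at the start; "moment": the same for the moment, N m; "finger_gap": finger opening in mm.
Only numpy, scipy, OpenCV 4.12 (cv2) and the standard library are available. Lean on these libraries where they do the work, as an engineer would, in place of code of your own. Each camera call takes 0.05 s, during which the arm holds its last target.

## Task

Lay the chair slat across the bed of the hold-down clamp, patch upwards, pushed home along the fence with the patch centred under the rubber foot. Then turn the black knob clockwise, going down with it, until you feel the foot touch, and on about another eighth of a turn, so that the slat is held firmly but the fresh patch is not crushed. Let go, and leave everything else on the bench where it is.

Things in the scene. Friction and masses are not known exactly. Their poses are not given: they have to be found in the camera images.
- clamp: dark blue-grey cast bench hold-down, fixed. Origin at bench height under the screw's vertical axis; x points from the open front to the column, z up. Bed: flat top 16 mm above the bench, 120 mm wide in y, x = -70 to +115 mm. Column x = +74 to +110 mm. Arm 30 mm wide in y, 84 to 108 mm up, from column to boss (36 mm wide, 78 to 116 mm up, on the axis). Open at front and sides
- fence (a point): middle of the foot of the fence's front face, on the bed, 23.5 mm behind the screw's axis (clamp x = +23.5 mm). The fence is a steel bar, 14 mm high above the bed, 120 mm long along the clamp's y; the slat's long edge goes against it
- stem: the clamp's steel screw stem, 16 mm thick, with its knob, cup and rubber foot; it moves down without turning as the knob is turned. Origin on the screw's axis, at bench height when the knob joint is 0, 2.39 mm lower per rad. The foot (30 mm wide rubber) is cushioned: its face is pushed up into the 34 mm wide steel cup by about 1 mm per 40 N, at most 4 mm
- knob (a joint): turn of the knob, rad: 0 fully raised, growing clockwise seen from above (to 10), 15 mm down per full turn; 0.4 to 1.0 at the start. About 0.3 N m of friction, plus 2.4 N mm for each N of the foot's pressure; stays where left (at rest friction holds some twist: compare torques after like moves). The cup's locknut setting is not measured: at 0 the foot's face is 42 to 49.5 mm above the bench: feel for the touch
- knob_grip (a point): point on the screw's axis at the middle of the black knob (round, 42 to 44 mm wide with shallow flutes, 28 mm high, a white mark on top); 155 mm above the bench with the knob joint at 0, and it sinks with the stem
- slat: dark brown flat chair slat, 280 x 45 x 18 mm, about 0.16 kg, lying flat. Origin under its centre, long axis y, z up
- patch (a point): centre of the pale wooden diamond (34 mm corner to corner) let into the middle of the slat's upper face, 18 mm above its underside
- plane: red-sided iron hand plane, 240 x 58 x 90 mm, origin under its centre, x along its sole (leave alone)
- glue: white glue bottle with blue cap, 60 mm wide, 170 mm tall, origin under its centre (leave alone)
- tin1: ochre varnish tin, 96 mm wide, 98 mm tall, origin under its centre (leave alone)
- tin2: brown varnish tin, 96 mm wide, 98 mm tall, origin under its centre (leave alone)
- brush: flat paint brush lying down, about 200 x 52 x 16 mm, origin under its middle, x towards the bristles (leave alone)
- sander: cork sanding block, 110 x 65 x 23 mm, origin under its centre (leave alone)
- mallet: wooden mallet lying down, head 100 x 58 mm, handle 190 mm along its -x, origin under the head (leave alone)
There are look-alikes about, which are no part of the job. What is shaped like the clamp but pink is not meant.

How it is judged (in metres and radians):
On the way, in this order (a step that is already met when the one before it is completed fails the run):
1. the slat lies on the bed along the fence, patch under the foot, not yet pressed (x of patch in the frame of clamp between -0.0045 and 0.0045 m and y of patch in the frame of clamp between -0.01 and 0.01 m and z of patch in the frame of clamp between 0.029 and 0.037 m and angle between the y axis of slat and the y axis of clamp, either way round below 0.07 rad and angle between slat's own z axis and vertical below 0.06 rad and contact force between stem and slat below 2 N), for 0.2 s.
2. the foot presses on the slat (x of patch in the frame of clamp between -0.0045 and 0.0045 m and y of patch in the frame of clamp between -0.01 and 0.01 m and z of patch in the frame of clamp between 0.029 and 0.037 m and angle between the y axis of slat and the y axis of clamp, either way round below 0.07 rad and angle between slat's own z axis and vertical below 0.06 rad and contact force between stem and slat above 8 N), for 0.1 s.
At the end, for the whole second after the job is handed in: the slat lies flat on the clamp's bed (patch's height above the bench 29 to 37 mm, tilt under 0.06 rad), along the fence within 0.07 rad and home on it (patch within 4.5 mm of the screw's axis across the slat and 10 mm along it), pressed by the foot with 55 to 105 N, at rest (x of patch in the frame of clamp between -0.0045 and 0.0045 m and y of patch in the frame of clamp between -0.01 and 0.01 m and z of patch in the frame of clamp between 0.029 and 0.037 m and angle between the y axis of slat and the y axis of clamp, either way round below 0.07 rad and angle between slat's own z axis and vertical below 0.06 rad and contact force between stem and slat between 55 and 105 N and linear speed of slat below 0.01 m/s); the robot touches nothing.
It fails at once if the foot pressed on the slat with more than 130 N (contact force between stem and slat above 130 N).
It fails at once if a bystander (tool, tin, bottle, brush or block) was moved over 20 mm (distance of any of plane, glue, tin1, tin2, brush, sander, mallet from where it was at the start of the episode above 0.02 m).
It also fails if it takes over 72 s, if anything falls off the work surface, if the arm or the gripper's body presses on something with over 40 N, if the wrist force passes 120 N, or if a joint passes its speed limit or range.

## Working session

There is one attempt and no reset: what is moved stays moved. The work goes in short steps, Python scripts to look and compute and a tool call to move; the robot and the scene stay as the last step left them, time stands still between calls to the robot, and variables do not carry over. Pictures are saved under pics/ and viewed, and the job is handed in when it is done.

Besides the shell and the picture viewer there is one more tool, called as name(argument=value, ...) on one line, values as JSON. servo_tool: Moves the arm, as the interface text tells. Its arguments: {"type":"object","properties":{"series":{"type":"array"},"gripper":{"type":"number"},"grip_force":{"type":"number"}},"required":["series"]}

```bash
mkdir -p pics; python3 - <<'E'
from cell import *
import cv2
s=read_state();print(s, pinch_z)
for n in ("side","top","wrist"):
    c=camera(n); cv2.imwrite(f"pics/{n}0.png",c["pixels"][:,:,::-1])
    print(n,{k:v for k,v in c.items() if k!="pixels"})
E
```

```text
{'clock': 0.0, 'joints': array([-1.16761494e+00,  3.00467486e-01,  1.52158851e+00, -1.39131710e-05,
        1.32071221e+00, -6.65697101e-02]), 'qd': array([ 0.00033472, -0.00051878, -0.00119479, -0.00068722, -0.00138671,
        0.00169605]), 'effort': array([-1.04443534e-03, -5.31805229e+01, -3.52738488e+01,  7.07819802e-02,
        2.43476004e-02, -5.79041625e-05]), 'eef_pos': array([ 248.86829276, -490.17128646,  204.88517583]), 'eef_rot': array([-3.14041881e+00, -6.47518602e-05,  4.69754508e-01]), 'wrist_force': array([-0.94528404, -0.22877195,  0.01319709]), 'moment': array([0.0052041 , 0.06164883, 0.00084373]), 'finger_gap': 93.90478618071087} 18.8
side {'fx': 449.18814129246437, 'fy': 449.18814129246437, 'cx': 311.1213198243704, 'cy': 241.58490420558778, 'k1': -0.04614656471296858, 'pose': array([[-9.98351744e-01, -4.12547360e-02,  3.98978999e-02,
         4.80672237e+02],
       [-5.58682128e-02,  5.39485490e-01, -8.40139363e-01,
         1.11466786e+03],
       [ 1.31353896e-02, -8.40983622e-01, -5.40901108e-01,
         8.34447089e+02],
       [ 0.00000000e+00,  0.00000000e
[... 322 characters left out ...]
63393534e-02,
         2.30713723e+01],
       [ 1.60073121e-02, -8.29363224e-02, -9.96426280e-01,
         1.50388221e+03],
       [ 0.00000000e+00,  0.00000000e+00,  0.00000000e+00,
         1.00000000e+00]])}
wrist {'fx': 336.32386941712184, 'fy': 336.32386941712184, 'cx': 321.7346138396074, 'cy': 236.40730535132832, 'k1': -0.03095912815224727, 'mount': array([[-8.59304231e-04, -9.67233757e-01, -2.53886038e-01,
         7.41643047e+01],
       [ 9.99999272e-01, -6.16224940e-04, -1.03696148e-03,
         5.82748271e-01],
       [ 8.46533242e-04, -2.53886744e-01,  9.67233583e-01,
        -1.79556048e+02],
       [ 0.00000000e+00,  0.00000000e+00,  0.00000000e+00,
         1.00000000e+00]])}
```

View pics/side0.png

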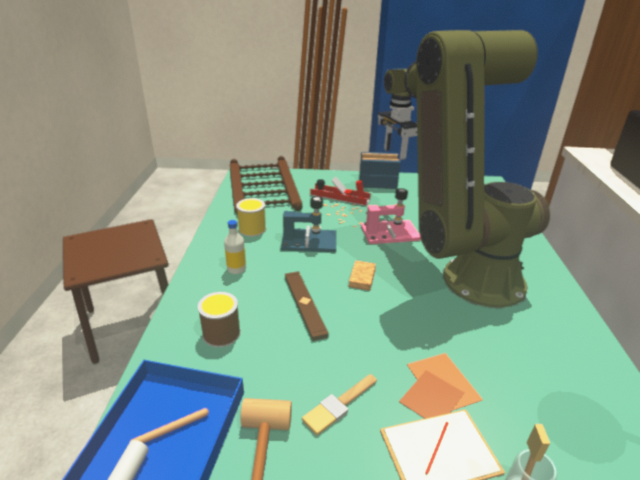

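View pics/top0.png

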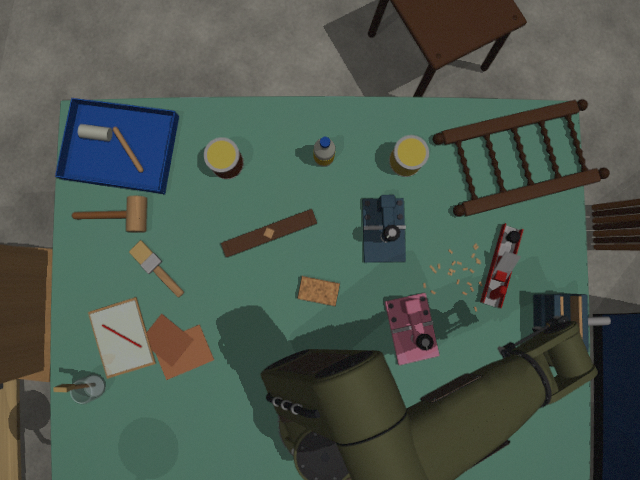

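View pics/wrist0.png

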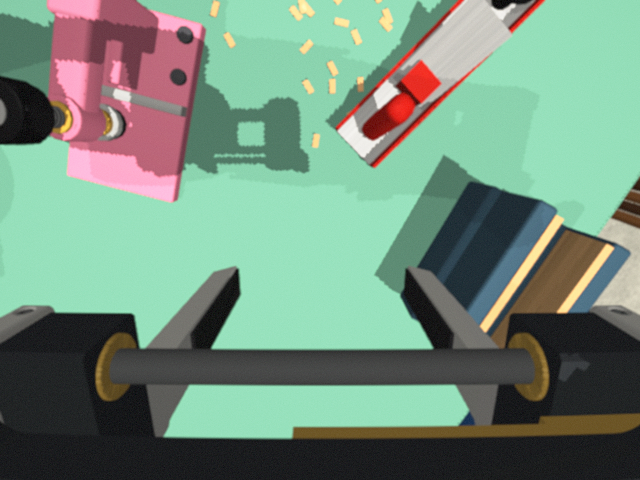

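```bash
cat > h.py <<'E'
import numpy as np, cv2
from cell import *
from scipy.spatial.transform import Rotation as R
def P(rpy,p):
    T=np.eye(4);T[:3,:3]=R.from_euler('xyz',rpy).as_matrix();T[:3,3]=p;return T
def dist(c): return np.array([[c['fx'],0,c['cx']],[0,c['fy'],c['cy']],[0,0,1]]),np.array([c['k1'],0,0,0,0.])
def px2w(c,uv,z,pose=None):
    pose=c['pose'] if pose is None else pose
    K,D=dist(c)
    q=cv2.undistortPoints(np.array(uv,float).reshape(-1,1,2),K,D).reshape(-1,2)
    d=np.c_[q,np.ones(len(q))]@pose[:3,:3].T
    o=pose[:3,3]; return o+d*((z-o[2])/d[:,2])[:,None]
def w2px(c,X,pose=None):
    pose=c['pose'] if pose is None else pose
    K,D=dist(c); Ti=np.linalg.inv(pose)
    return cv2.projectPoints(np.array(X,float).reshape(-1,1,3),cv2.Rodrigues(Ti[:3,:3])[0],Ti[:3,3],K,D)[0].reshape(-1,2)
def crop(img,x0,y0,w,h,s,name):
    cv2.imwrite(name,cv2.resize(img[y0:y0+h,x0:x0+w,::-1],None,fx=s,fy=s,interpolation=cv2.INTER_CUBIC))
E
python3 - <<'E'
from h import *
c=camera("top")
crop(c['pixels'],340,180,90,95,6,"pics/tc.png")
crop(c['pixels'],210,195,120,70,6,"pics/ts.png")
c=camera("side")
crop(c['pixels'],260,180,180,100,4,"pics/sc.png")
E
```

```text
(no output)
```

View pics/tc.png

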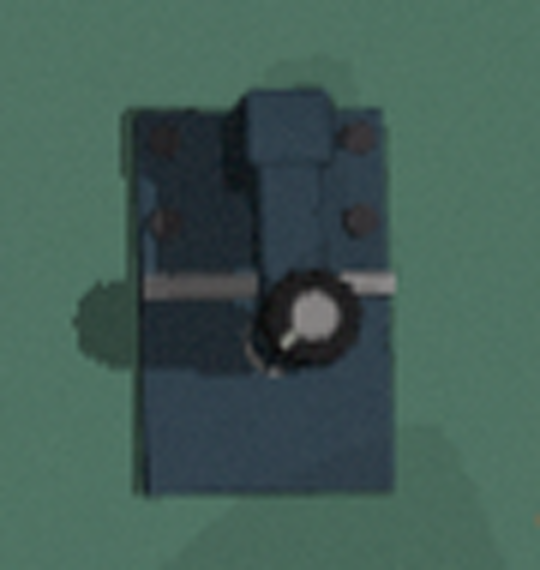

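View pics/ts.png

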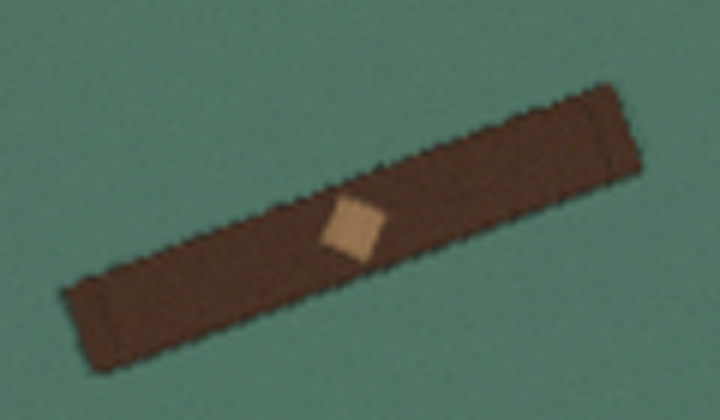

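View pics/sc.png

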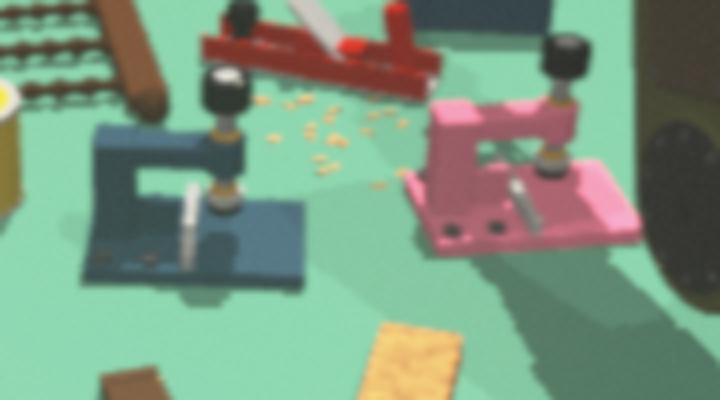

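```bash
cat > fit.py <<'E'
from h import *
from scipy.optimize import least_squares
c=camera("top")
f=lambda p,x0,y0,s=6: np.array([x0,y0])+(np.array(p,float)+.5)/s-.5
W=px2w(c,f([(150,494),(393,492),(383,108),(137,110)],340,180),16)
print("bed",W.round(1)); print("knobtop",px2w(c,f([(315,315)],340,180),168).round(1))
L=np.array([(-70,60),(-70,-60),(115,-60),(115,60)])
def res(p): 
    a=p[2];Rm=np.array([[np.cos(a),-np.sin(a)],[np.sin(a),np.cos(a)]]);return (L@Rm.T+p[:2]-W[:,:2]).ravel()
r=least_squares(res,[400,-100,0]);print(r.x,r.fun.round(1))
S=px2w(c,f([(65,290),(610,85),(640,172),(100,373)],210,195),18);print(S.round(1),S.mean(0))
e=(S[0]+S[3]-S[1]-S[2])/2;print("len",np.linalg.norm(e),"slat y axis yaw",np.arctan2(-e[0],e[1]))
print("patch",px2w(c,f([(354,229)],210,195),18).round(1))
K=np.array([r.x[0],r.x[1]]);print(w2px(c,[[*K,16],[*K,168]]))
E
python3 fit.py
```

```text
bed [[ 457.4 -124.1   16. ]
 [ 457.7 -240.8   16. ]
 [ 643.4 -239.4   16. ]
 [ 642.3 -120.1   16. ]]
knobtop [[ 527.6 -181.3  168. ]]
[ 5.27702166e+02 -1.81374031e+02  1.21014711e-02] [-0.4  1.9  0.7 -1.4  0.1 -0.6 -0.4  0.1]
[[513.1 288.1  18. ]
 [610.7  27.9  18. ]
 [568.7  13.6  18. ]
 [473.4 270.9  18. ]] [541.4901955  150.13665595  18.        ]
len 276.1827179880716 slat y axis yaw 0.3568348564332304
patch [[541.8 150.1  18. ]]
[[384.15572871 237.35572697]
 [392.11107856 232.05666999]]
```

```bash
cat >> h.py <<'E'
def cur():
    s=read_state(); return s,P(s['eef_rot'],s['eef_pos'])
def go(x,y,z,yaw):
    s,T=cur(); G=P([np.pi,0,yaw],[x,y,z]); D=np.linalg.inv(T)@G
    print("t",round(s['clock'],2),"pos",s['eef_pos'].round(1),"rpy",s['eef_rot'].round(3),"F",s['wrist_force'].round(1),"gap",round(s['finger_gap'],1))
    print("delta cm",(D[:3,3]/10).round(2),"rv",R.from_matrix(D[:3,:3]).as_rotvec().round(3))
E
python3 - <<'E'
from h import *
c=camera("top")
print("tin1",px2w(c,[(222,155)],98).round(0),"tin2",px2w(c,[(409,149)],98).round(0),"glue",px2w(c,[(325,142)],170).round(0),"sander",px2w(c,[(319,290)],23).round(0))
go(511.9,229.8,150,1.928)
E
```

```text
tin1 [[750. 273.  98.]] tin2 [[ 766. -244.   98.]] glue [[765.  -9. 170.]] sander [[378.   7.  23.]]
t 0.35 pos [ 249.  -490.4  205.3] rpy [-3.141 -0.     0.47 ] F [-0.3 -0.1  0.7] gap 93.9
delta cm [ 56.05 -52.31   5.55] rv [-0.    -0.    -1.458]
```

servo_tool(series=[[1.5,-1.4,-2,0,0,-0.08],[4.5,-4.2,-3,0,0,-0.18],[7.5,-7,-3,0,0,-0.29],[10.4,-9.7,-3,0,0,-0.4],[13.3,-12.4,-3,0,0,-0.5],[16.2,-15.1,-3,0,0,-0.6],[19.1,-17.8,-3,0,0,-0.7],[22,-20.5,-3,0,0,-0.8],[24.9,-23.2,-3,0,0,-0.9],[27.8,-25.9,-3,0,0,-1.0]], gripper=9.4)

```text
clock: 1.18
eef_pos: [379.8, -131.8, 235.7]
eef_rot: [3.141, 0.0, 1.474]
wrist_force: [1.6, -0.5, 0.1]
finger_gap: 93.8
```

```bash
python3 -c "
from h import *
go(511.9,229.8,130,1.928)"
```

```text
t 1.18 pos [ 379.8 -131.8  235.7] rpy [3.141 0.    1.474] F [ 1.6 -0.5  0.1] gap 93.8
delta cm [37.26  9.67 10.57] rv [ 0.001  0.    -0.454]
```

servo_tool(series=[[4,1,0.5,0,0,-0.05],[8,2.1,1.5,0,0,-0.11],[12,3.1,3,0,0,-0.17],[16,4.1,4.5,0,0,-0.23],[20,5.2,6,0,0,-0.29],[24,6.2,7.5,0,0,-0.35],[28,7.3,9,0,0,-0.4],[32,8.3,10,0,0,-0.454],[35.5,9.2,10.5,0,0,-0.454],[37.2,9.7,10.5,0,0,-0.454]])

```text
clock: 2.02
eef_pos: [513.5, 229.8, 128.7]
eef_rot: [-3.14, -0.0, 1.926]
wrist_force: [-0.4, -0.9, -0.3]
finger_gap: 94.2
```

```bash
python3 - <<'E'
from h import *
s,T=cur(); c=camera("wrist"); cv2.imwrite("pics/w1.png",c['pixels'][:,:,::-1])
go(511.9,229.8,130,1.928)
pose=T@c['mount']
t=0.357;u=np.array([-np.sin(t),np.cos(t)]);v=np.array([np.cos(t),np.sin(t)]);o=np.array([541.6,150.1])
X=[[*(o+a*u+b*v),18] for a,b in [(140,22.5),(140,-22.5),(-140,-22.5),(-140,22.5),(0,0)]]
print(w2px(c,X,pose).round(1))
E
```

```text
t 2.07 pos [514.4 232.1 129.1] rpy [-3.141e+00 -1.000e-03  1.927e+00] F [-0.8  3.1 -0.5] gap 93.9
delta cm [-0.13 -0.31 -0.09] rv [-0.001 -0.001 -0.001]
[[345.9 170. ]
 [292.9 170.1]
 [299.6 436.7]
 [341.6 436.7]
 [320.1 319.2]]
```

View pics/w1.png

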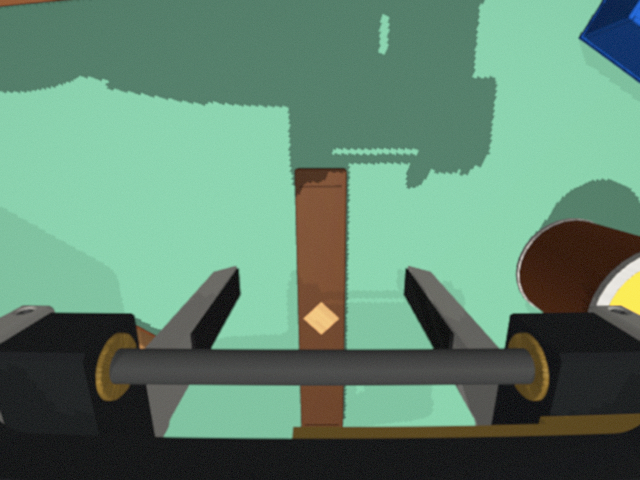

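servo_tool(series=[[-0.13,-0.3,1.5,0,0,0],[-0.13,-0.3,4,0,0,0],[-0.13,-0.3,6.5,0,0,0],[-0.13,-0.3,9,0,0,0],[-0.13,-0.3,11,0,0,0],[-0.13,-0.3,12,0,0,0],[-0.13,-0.3,12.5,0,0,0],[-0.13,-0.3,12.5,0,0,0],[-0.13,-0.3,12.5,0,0,0],[-0.13,-0.3,12.5,0,0,0]])

```text
clock: 2.9
eef_pos: [511.9, 224.7, 6.7]
eef_rot: [3.14, -0.0, 1.924]
wrist_force: [-0.4, -0.6, -0.2]
finger_gap: 94.3
```

```bash
python3 -c "
from h import *
go(511.9,229.8,3,1.928)"
```

```text
t 2.9 pos [511.9 224.7   6.7] rpy [ 3.14  -0.     1.924] F [-0.4 -0.6 -0.2] gap 94.3
delta cm [0.48 0.17 0.37] rv [ 0.002 -0.    -0.004]
```

servo_tool(series=[[0.1,0.05,0.3,0,0,0],[0.1,0.05,0.3,0,0,0],[0.1,0.05,0.3,0,0,0],[0.1,0.05,0.3,0,0,0],[0.1,0.05,0.3,0,0,0],[0.1,0.05,0.3,0,0,0],[0.1,0.05,0.3,0,0,0],[0.1,0.05,0.3,0,0,0],[0.1,0.05,0.3,0,0,0],[0.1,0.05,0.3,0,0,0]], gripper=3.5, grip_force=50)

```text
clock: 3.73
eef_pos: [511.4, 225.6, 2.5]
eef_rot: [3.141, -0.0, 1.924]
wrist_force: [-0.4, 0.7, 0.5]
finger_gap: 44.9
```

```bash
python3 -c "
from h import *
c=camera('top');go(511.9,229.8,3,1.928)
c=camera('top');go(511.9,229.8,3,1.928)"
```

```text
t 3.78 pos [511.4 225.6   2.5] rpy [ 3.142 -0.     1.924] F [0.4 0.1 0.6] gap 44.9
delta cm [ 0.38  0.19 -0.05] rv [ 0.    -0.    -0.004]
t 3.83 pos [511.4 225.6   2.5] rpy [ 3.141 -0.     1.924] F [-0.7 -0.3  1. ] gap 44.7
delta cm [ 0.38  0.19 -0.05] rv [ 0.    -0.    -0.004]
```

servo_tool(series=[[0,0,-0.5,0,0,0],[0,0,-1.5,0,0,0],[0,0,-3,0,0,0],[0,0,-4.5,0,0,0.07],[0,0,-6,0,0,0.14],[0,0,-6,0,0,0.21],[0,0,-6,0,0,0.28],[0,0,-6,0,0,0.341],[0,0,-6,0,0,0.341],[0,0,-6,0,0,0.341]])

```text
clock: 4.67
eef_pos: [511.5, 225.6, 63.1]
eef_rot: [3.141, -0.0, 1.585]
wrist_force: [0.3, -0.1, -2.0]
finger_gap: 44.5
```

```bash
python3 -c "
from h import *
go(467,-100,62,1.583)
s,T=cur();print(s['moment'])
c=camera('side');crop(c['pixels'],220,200,200,150,4,'pics/s2.png')
c=camera('wrist');cv2.imwrite('pics/w2.png',c['pixels'][:,:,::-1])"
```

```text
t 4.67 pos [511.5 225.6  63.1] rpy [ 3.141 -0.     1.585] F [ 0.3 -0.1 -2. ] gap 44.5
delta cm [-32.49  -4.9    0.1 ] rv [ 0.    -0.     0.002]
[ 0.06135986 -0.11240976 -0.01562287]
```

View pics/s2.png

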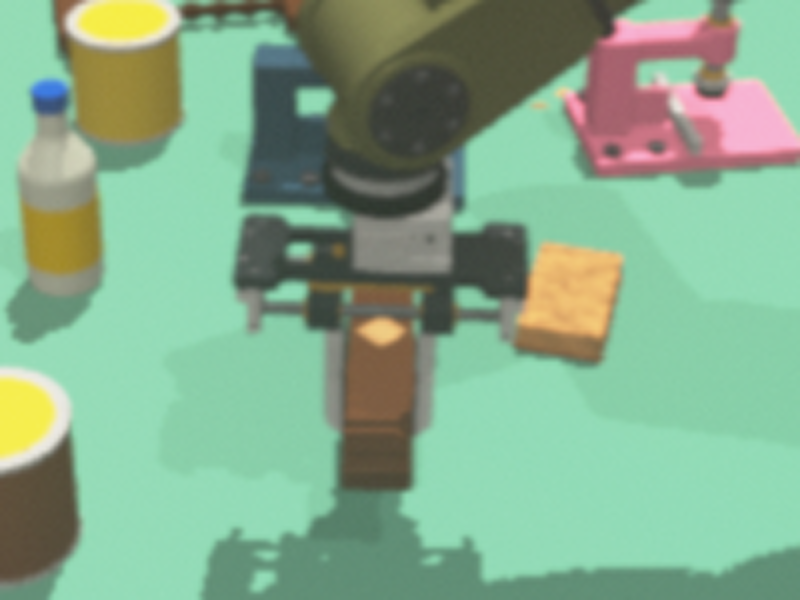

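View pics/w2.png

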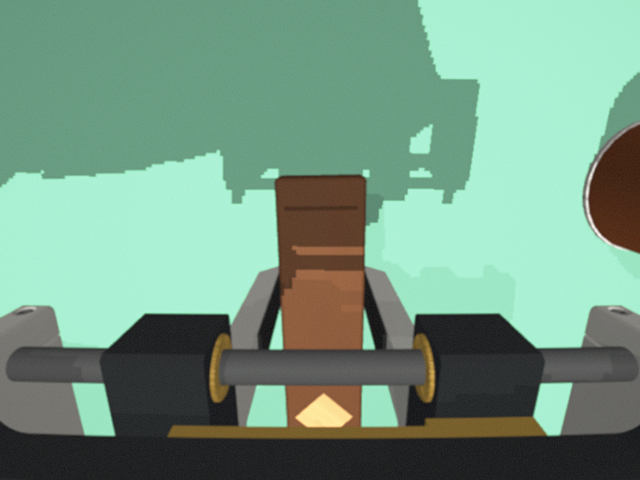

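```bash
python3 -c "
from h import *
c=camera('wrist')
for th in (0,.03,.06,.1):
  X=[]
  for a,b in [(58.7,22.5),(58.7,-22.5),(-81.3,0),(-81.3+17,0)]:
    X.append([a*np.cos(th)-0*np.sin(th),b,-15.5-a*np.sin(th)])
  print(th,w2px(c,X,c['mount']).round(1).tolist())
"
```

```text
0 [[366.9, 179.8], [273.8, 179.9], [320.8, 418.4], [320.8, 394.5]]
0.03 [[367.4, 180.2], [273.3, 180.2], [320.8, 415.2], [320.8, 392.1]]
0.06 [[367.8, 180.7], [272.8, 180.8], [320.8, 412.0], [320.8, 389.8]]
0.1 [[368.5, 181.5], [272.1, 181.6], [320.8, 407.8], [320.8, 386.5]]
```

servo_tool(series=[[-1,-1,0,0,0,0],[-4,-2.5,0,0,0,0],[-8,-4,0,0,0,0],[-12,-4.9,0,0,0,0],[-16,-4.9,0,0,0,0],[-20,-4.9,0,0,0,0],[-24,-4.9,0,0,0,0],[-28,-4.9,0,0,0,0],[-31,-4.9,0,0,0,0],[-32.5,-4.9,0,0,0,0]])

```text
clock: 5.65
eef_pos: [466.1, -103.2, 62.7]
eef_rot: [3.141, 0.0, 1.582]
wrist_force: [1.0, 0.6, -1.4]
finger_gap: 44.2
```

```bash
python3 -c "
from h import *
c=camera('top');c=camera('top');
go(467,-100,20.5,1.583)
c=camera('top');crop(c['pixels'],320,170,130,120,6,'pics/t3.png')
c=camera('side');crop(c['pixels'],240,180,180,120,4,'pics/s3.png')"
```

```text
t 5.75 pos [ 466.2 -102.    62.6] rpy [3.141 0.    1.581] F [-0.5 -0.8 -1.6] gap 45.1
delta cm [0.2  0.08 4.2 ] rv [ 0.     0.    -0.002]
```

View pics/t3.png

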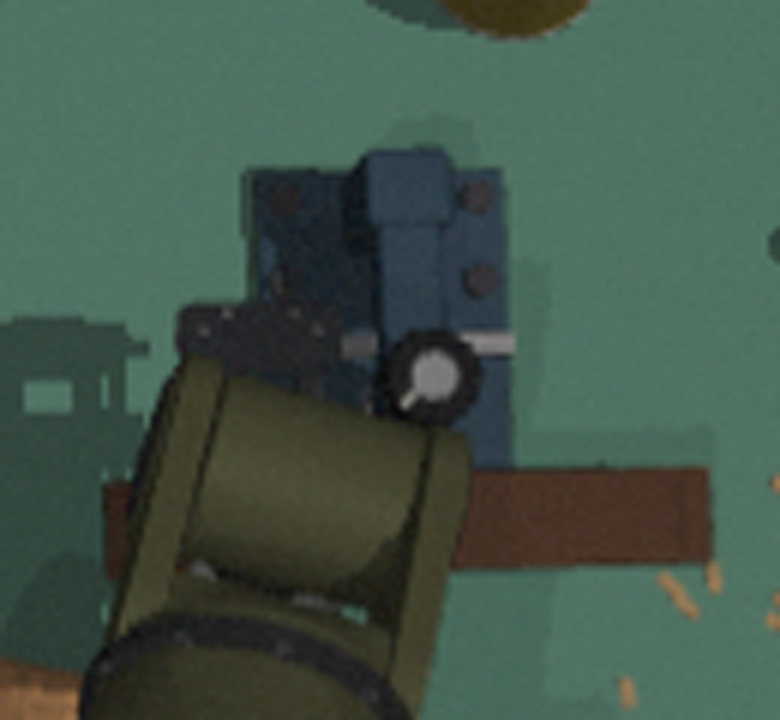

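View pics/s3.png

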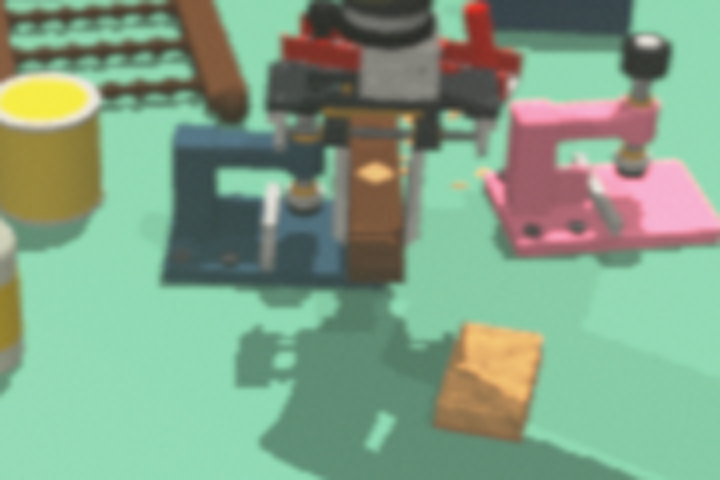

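```bash
python3 -c "
from h import *
c=camera('top')
f=lambda p,x0,y0,s=6: np.array([x0,y0])+(np.array(p,float)+.5)/s-.5
S=px2w(c,f([(105,530),(711,515),(710,467),(712,563)],320,170),78);print(S,S[:2].mean(0))
c=camera('side')
print(px2w(c,f([(376,173)],240,180,4),78))
"
```

```text
[[ 466.00641323  -42.64523868   78.        ]
 [ 471.57572258 -322.17248688   78.        ]
 [ 493.73564965 -322.19887891   78.        ]
 [ 449.46497853 -322.16428935   78.        ]] [ 468.79106791 -182.40886278   78.        ]
[[ 468.08115279 -181.11854606   78.        ]]
```

servo_tool(series=[[0.05,0.1,1,0,0,0],[0.05,0.1,2,0,0,0],[0.05,0.1,3,0,0,0],[0.05,0.1,3.6,0,0,0],[0.05,0.1,3.9,0,0,0],[0.05,0.1,4.1,0,0,0],[0.05,0.1,4.25,0,0,0],[0.05,0.1,4.25,0,0,0],[0.05,0.1,4.25,0,0,0],[0.05,0.1,4.25,0,0,0]])

```text
clock: 6.78
eef_pos: [467.4, -99.6, 20.2]
eef_rot: [3.141, 0.0, 1.583]
wrist_force: [-0.1, -0.1, -1.1]
finger_gap: 44.3
```

```bash
python3 -c "
from h import *
c=camera('side');crop(c['pixels'],240,180,180,120,4,'pics/s4.png')
go(527.7,-101.5,19.5,1.583)
s,T=cur();print(s['moment'])"
```

```text
t 6.83 pos [467.4 -99.6  20.2] rpy [3.141 0.    1.583] F [-0.4 -0.6 -2.3] gap 44.5
delta cm [-0.27  6.02  0.08] rv [ 0.001  0.    -0.   ]
[ 0.08319561 -0.1069595  -0.02698469]
```

View pics/s4.png

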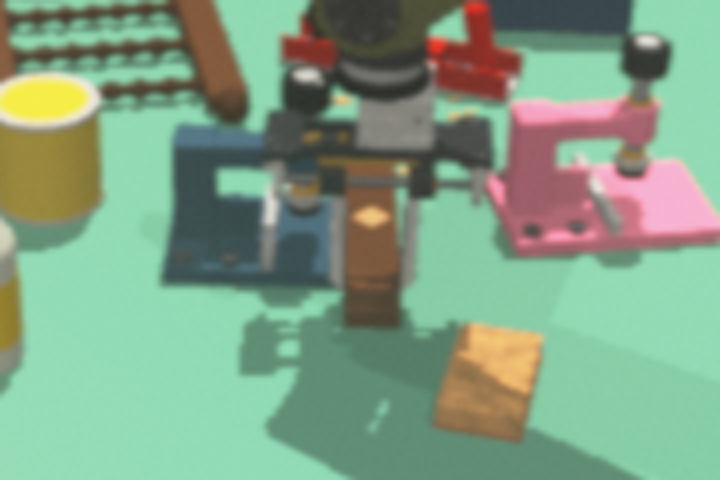

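servo_tool(series=[[-0.1,0.5,0,0,0,0],[-0.1,1.5,0.05,0,0,0],[-0.1,2.5,0.05,0,0,0],[-0.1,3.5,0.05,0,0,0],[-0.1,4.3,0.05,0,0,0],[-0.1,5,0.05,0,0,0],[-0.1,5.4,0.05,0,0,0],[-0.1,5.5,0.05,0,0,0],[-0.1,5.5,0.05,0,0,0],[-0.1,5.5,0.05,0,0,0]])

```text
clock: 7.67
eef_pos: [522.0, -99.8, 19.4]
eef_rot: [-3.141, -0.0, 1.583]
wrist_force: [0.8, -0.4, -1.1]
finger_gap: 44.5
```

```bash
python3 -c "
from h import *
c=camera('side');crop(c['pixels'],240,180,180,120,4,'pics/s5.png')
go(527.7,-101,18,1.583)
s,T=cur();print(s['moment'])"
```

```text
t 7.72 pos [522.  -99.8  19.4] rpy [-3.141 -0.     1.583] F [-0.2  0.5 -1.4] gap 44.3
delta cm [-0.13  0.57  0.14] rv [-0. -0. -0.]
[ 0.0975331  -0.041658    0.03661668]
```

View pics/s5.png

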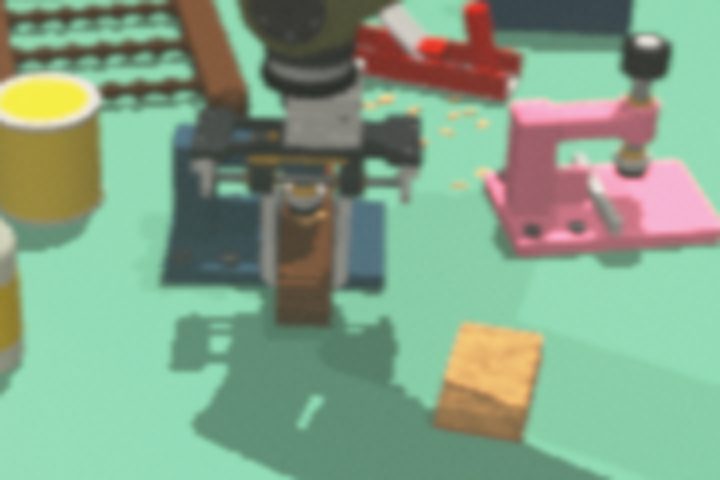

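servo_tool(series=[[-0.1,0,0.05,0,0,0],[-0.1,0,0.1,0,0,0],[-0.1,0.1,0.1,0,0,0],[-0.1,0.2,0.1,0,0,0],[-0.1,0.3,0.1,0,0,0],[-0.1,0.35,0.1,0,0,0],[-0.1,0.4,0.1,0,0,0],[-0.1,0.45,0.1,0,0,0],[-0.1,0.5,0.1,0,0,0],[-0.1,0.5,0.1,0,0,0]])

```text
clock: 8.55
eef_pos: [526.5, -100.6, 18.4]
eef_rot: [-3.139, -0.001, 1.582]
wrist_force: [-8.2, 1.6, 6.8]
finger_gap: 44.4
```

```bash
python3 -c "
from h import *
go(527.7,-101,18,1.583)
s,T=cur();print(s['moment'])"
```

```text
t 8.55 pos [ 526.5 -100.6   18.4] rpy [-3.139e+00 -1.000e-03  1.582e+00] F [-8.2  1.6  6.8] gap 44.4
delta cm [-0.04  0.12  0.04] rv [-0.002 -0.001 -0.001]
[ 0.06349946  1.52036073 -0.77121678]
```

servo_tool(series=[[0,0.05,0,0,0,0],[0,0.1,0,0,0,0],[0,0.1,0,0,0,0],[0,0.1,0,0,0,0],[0,0.1,0,0,0,0],[0,0.1,0,0,0,0],[0,0.1,0,0,0,0],[0,0.1,0,0,0,0],[0,0.1,0,0,0,0],[0,0.1,0,0,0,0]])

```text
clock: 9.38
eef_pos: [526.5, -100.6, 18.4]
eef_rot: [-3.137, -0.001, 1.582]
wrist_force: [-16.4, 0.4, 11.7]
finger_gap: 44.5
```

```bash
python3 -c "
from h import *
go(527.7,-101,18,1.583)
s,T=cur();print(s['moment'])
c=camera('side');crop(c['pixels'],240,180,180,120,4,'pics/s6.png')
c=camera('top');crop(c['pixels'],320,170,130,120,6,'pics/t6.png')"
```

```text
t 9.38 pos [ 526.5 -100.6   18.4] rpy [-3.137e+00 -1.000e-03  1.582e+00] F [-16.4   0.4  11.7] gap 44.5
delta cm [-0.04  0.12  0.04] rv [-0.004 -0.001 -0.001]
[ 0.06265898  2.83483847 -0.81854332]
```

View pics/s6.png

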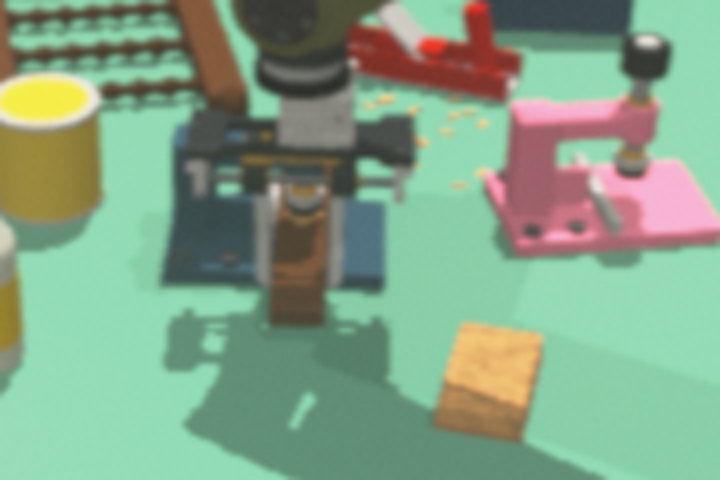

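View pics/t6.png

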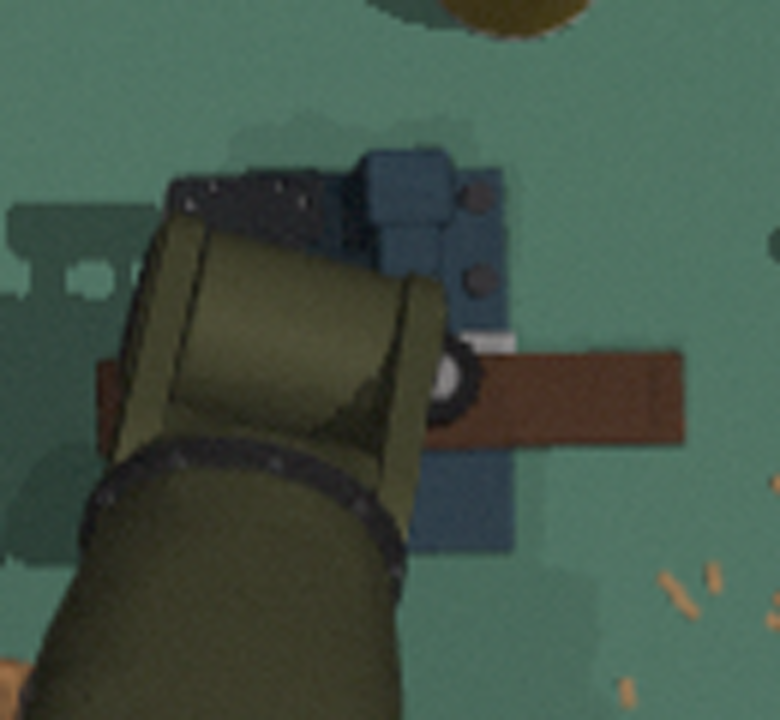

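```bash
python3 -c "
from h import *
c=camera('top')
f=lambda p,x0,y0,s=6: np.array([x0,y0])+(np.array(p,float)+.5)/s-.5
S=px2w(c,f([(97,406),(684,397)],320,170),34);print(S,S[:2].mean(0))
"
```

```text
[[ 526.80762062  -41.30888554   34.        ]
 [ 530.26713457 -321.06712813   34.        ]] [ 528.5373776  -181.18800683   34.        ]
```

servo_tool(series=[[0,0,0,0,0,0],[0,-0.1,-0.1,0,0,0],[0,-0.1,-0.1,0,0,0],[0,-0.1,-0.1,0,0,0],[0,-0.1,-0.1,0,0,0],[0,-0.1,-0.1,0,0,0],[0,-0.1,-0.5,0,0,0],[0,-0.1,-1.5,0,0,0],[0,-0.1,-3,0,0,0],[0,-0.1,-5,0,0,0]], gripper=9.4)

```text
clock: 10.37
eef_pos: [526.8, -100.7, 68.9]
eef_rot: [-3.14, -0.0, 1.583]
wrist_force: [-0.6, 0.5, -0.9]
finger_gap: 94.0
```

```bash
python3 -c "
from h import *
go(527.7,-181.4,215,1.583)
s,T=cur();print(s['moment'])
c=camera('wrist');cv2.imwrite('pics/w7.png',c['pixels'][:,:,::-1])"
```

```text
t 10.37 pos [ 526.8 -100.7   68.9] rpy [-3.14  -0.     1.583] F [-0.6  0.5 -0.9] gap 94.0
delta cm [ -8.07  -0.03 -14.61] rv [-0.001 -0.    -0.   ]
[ 0.02754826 -0.05305014  0.00366555]
```

View pics/w7.png

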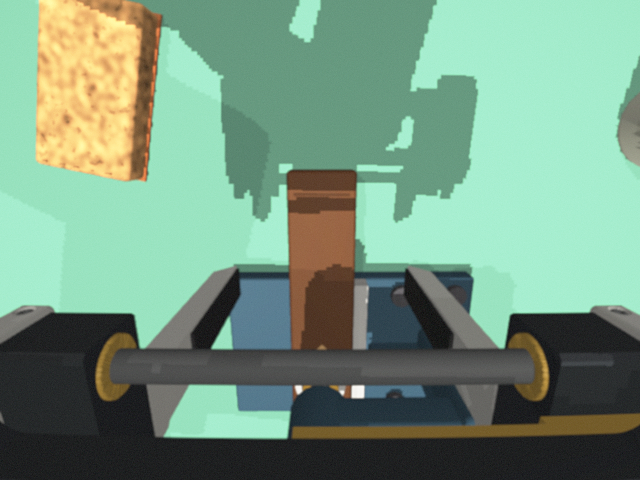

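servo_tool(series=[[0,0,-3,0,0,0],[0,0,-6,0,0,0],[0,0,-9.5,0,0,0],[0,0,-12.5,0,0,-0.12],[-1,0,-14.5,0,0,-0.24],[-3,0,-14.5,0,0,-0.36],[-5,0,-14.5,0,0,-0.48],[-7,0,-14.5,0,0,-0.6],[-8.0,0.05,-14.5,0,0,-0.72],[-8.1,0.05,-14.5,0,0,-0.84]])

```text
clock: 11.25
eef_pos: [528.6, -183.5, 214.0]
eef_rot: [-3.142, 0.001, 2.427]
wrist_force: [0.2, -0.0, 0.2]
finger_gap: 94.0
```

servo_tool(series=[[0,0,0,0,0,-0.12],[0,0,0,0,0,-0.24],[0,0,0,0,0,-0.36],[0,0,0,0,0,-0.48],[0,0,0,0,0,-0.6],[0,0,0,0,0,-0.72],[0,0,0,0,0,-0.84],[0,0,0,0,0,-0.96],[0,0,0,0,0,-1.08],[0,0,0,0,0,-1.15]])

```text
clock: 12.08
eef_pos: [528.7, -181.7, 214.2]
eef_rot: [-3.141, 0.0, -2.704]
wrist_force: [0.1, 0.5, 0.7]
finger_gap: 94.1
```

```bash
python3 -c "
from h import *
c=camera('top');c=camera('top')
s,T=cur();print(s['joints'].round(3),s['moment'])
go(527.7,-181.4,138,3.6)
pose=T
c=camera('wrist');cv2.imwrite('pics/w8.png',c['pixels'][:,:,::-1])
print(w2px(c,[[527.7,-181.4,167.5],[527.7,-181.4,34]],T@c['mount']))
c=camera('side');crop(c['pixels'],240,150,180,120,4,'pics/s8.png')"
```

```text
[-0.397  0.313  1.483  0.     1.344 -2.4  ] [ 0.06075202 -0.15701783 -0.02743242]
t 12.18 pos [ 528.8 -181.8  214.1] rpy [-3.141  0.    -2.709] F [-0.6  0.2 -0.7] gap 93.5
delta cm [0.08 0.08 7.61] rv [-0.001  0.    -0.026]
[[323.47589397 254.05115628]
 [322.81989067 216.63189767]]
```

View pics/w8.png

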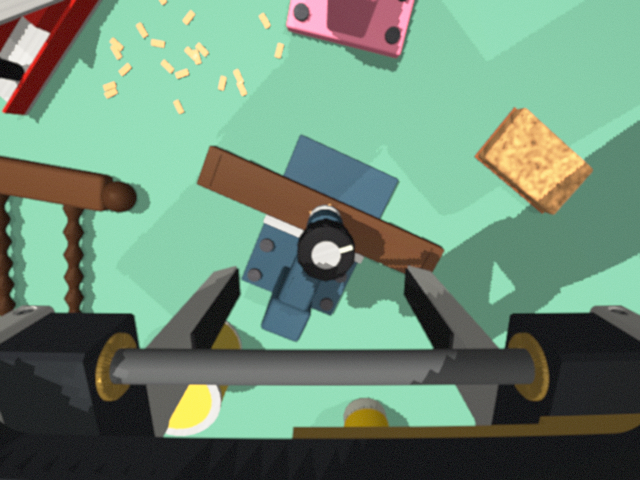

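View pics/s8.png

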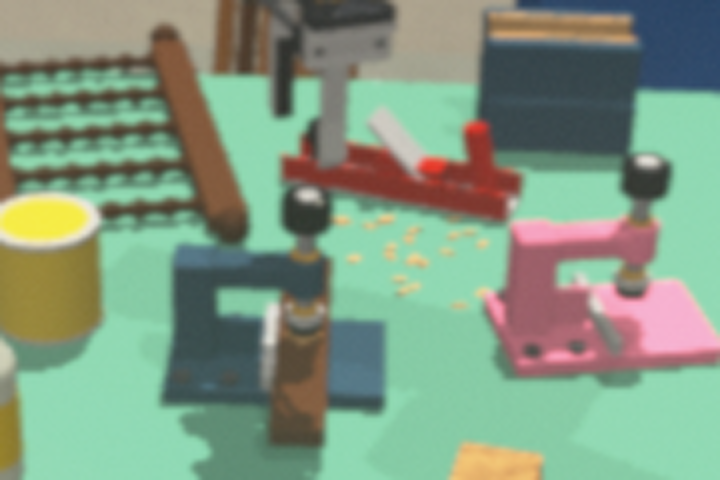

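servo_tool(series=[[0.08,0.15,1.5,0,0,0],[0.08,0.15,3,0,0,0],[0.08,0.15,4.5,0,0,0],[0.08,0.15,6,0,0,0],[0.08,0.15,7,0,0,0],[0.08,0.15,7.5,0,0,0],[0.08,0.15,7.6,0,0,0],[0.08,0.15,7.6,0,0,0],[0.08,0.15,7.6,0,0,0],[0.08,0.15,7.6,0,0,0]])

```text
clock: 13.12
eef_pos: [527.7, -180.9, 138.2]
eef_rot: [-3.141, 0.001, -2.711]
wrist_force: [0.1, 0.1, -0.4]
finger_gap: 93.6
```

servo_tool(series=[[0,0,0,0,0,0],[0,0,0,0,0,0],[0,0,0,0,0,0],[0,0,0,0,0,0],[0,0,0,0,0,0],[0,0,0,0,0,0],[0,0,0,0,0,0],[0,0,0,0,0,0],[0,0,0,0,0,0],[0,0,0,0,0,0]], gripper=3, grip_force=40)

```text
clock: 13.95
eef_pos: [527.0, -179.7, 137.4]
eef_rot: [3.139, -0.001, -2.71]
wrist_force: [-5.2, 7.3, 3.9]
finger_gap: 41.3
```

```bash
python3 -c "
from h import *
s,T=cur();print(s['joints'].round(3),s['moment'])
go(527.7,-181.4,138,3.6)
c=camera('wrist');cv2.imwrite('pics/w9.png',c['pixels'][:,:,::-1])"
```

```text
[-3.950e-01  3.800e-01  1.579e+00  1.000e-03  1.185e+00 -2.398e+00] [1.42739963 0.71220306 0.07137129]
t 13.95 pos [ 527.  -179.7  137.4] rpy [ 3.139e+00 -1.000e-03 -2.710e+00] F [-5.2  7.3  3.9] gap 41.3
delta cm [ 0.   -0.18 -0.06] rv [ 0.002 -0.001 -0.027]
```

View pics/w9.png

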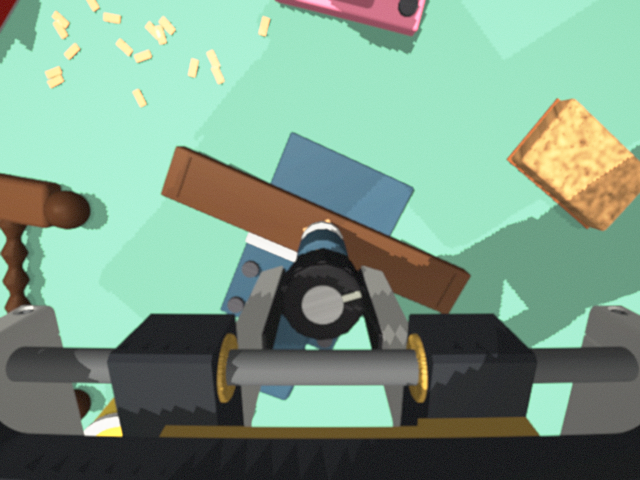

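servo_tool(series=[[0,0.12,0,0,0,0],[0,0.12,0.012,0,0,0.05],[0,0.12,0.036,0,0,0.15],[0,0.12,0.065,0,0,0.27],[0,0.12,0.093,0,0,0.39],[0,0.12,0.122,0,0,0.51],[0,0.12,0.151,0,0,0.63],[0,0.12,0.179,0,0,0.75],[0,0.12,0.208,0,0,0.87],[0,0.12,0.239,0,0,1.0]])

```text
clock: 14.83
eef_pos: [526.9, -179.8, 135.1]
eef_rot: [-3.141, 0.0, 2.572]
wrist_force: [-0.1, -0.9, 1.2]
finger_gap: 41.1
```

```bash
python3 -c "
from h import *
s,T=cur();print(s['joints'].round(3),s['moment'])
go(527.7,-181.4,138,3.6)
c=camera('wrist');cv2.imwrite('pics/w10.png',c['pixels'][:,:,::-1])"
```

```text
[-0.394  0.381  1.583 -0.     1.177 -1.396] [-0.08199045  0.08969162  0.34824862]
t 14.83 pos [ 526.9 -179.8  135.1] rpy [-3.141  0.     2.572] F [-0.1 -0.9  1.2] gap 41.1
delta cm [-0.16 -0.09 -0.29] rv [-0.     0.    -1.028]
```

View pics/w10.png

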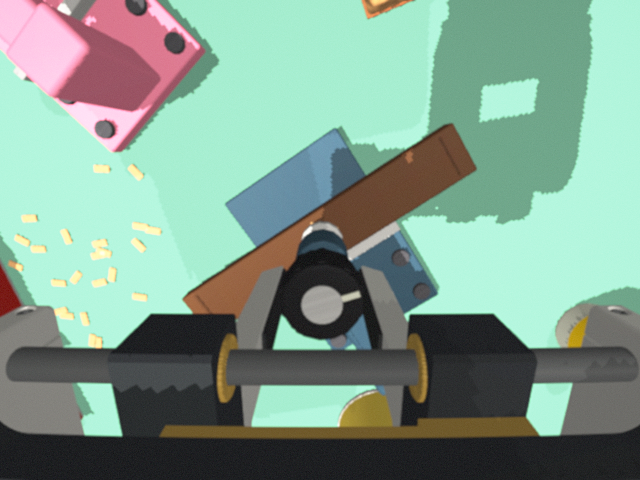

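servo_tool(series=[[0,0,0.029,0,0,0.12],[0,0,0.057,0,0,0.24],[0,0,0.086,0,0,0.36],[0,0,0.115,0,0,0.48],[0,0,0.143,0,0,0.6],[0,0,0.172,0,0,0.72],[0,0,0.201,0,0,0.84],[0,0,0.229,0,0,0.96],[0,0,0.239,0,0,1.0],[0,0,0.239,0,0,1.0]])

```text
clock: 15.72
eef_pos: [526.7, -179.9, 132.7]
eef_rot: [-3.141, 0.0, 1.579]
wrist_force: [-3.2, -1.9, 0.4]
finger_gap: 41.3
```

```bash
cat > st.py <<'E'
from h import *
s,T=cur();print("t %.2f q6 %.3f yaw %.3f z %.1f F %s M %s gap %.1f"%(s['clock'],s['joints'][5],s['eef_rot'][2],s['eef_pos'][2],s['wrist_force'].round(1),s['moment'].round(3),s['finger_gap']))
print(s['eef_pos'].round(1))
E
python3 st.py
```

```text
t 15.72 q6 -0.402 yaw 1.579 z 132.7 F [-3.2 -1.9  0.4] M [-0.276  0.459 -0.16 ] gap 41.3
[ 526.7 -179.9  132.7]
```

servo_tool(series=[[0,0,0.01,0,0,0.04],[0,0,0.019,0,0,0.08],[0,0,0.029,0,0,0.12],[0,0,0.038,0,0,0.16],[0,0,0.048,0,0,0.2],[0,0,0.057,0,0,0.24],[0,0,0.067,0,0,0.28],[0,0,0.076,0,0,0.32],[0,0,0.086,0,0,0.36],[0,0,0.096,0,0,0.4]])

```text
clock: 16.55
eef_pos: [526.6, -179.8, 131.7]
eef_rot: [-3.141, 0.001, 1.181]
wrist_force: [-3.0, -1.1, 2.3]
finger_gap: 41.5
```

```bash
python3 st.py; python3 -c "
from h import *
c=camera('side');crop(c['pixels'],280,190,70,60,10,'pics/s11.png')"; python3 st.py
```

```text
t 16.55 q6 -0.004 yaw 1.181 z 131.7 F [-3.  -1.1  2.3] M [-0.259  0.645  0.269] gap 41.5
[ 526.6 -179.8  131.7]
t 16.60 q6 -0.001 yaw 1.177 z 131.7 F [-4.9 -2.1  2.7] M [-0.357  0.655  0.189] gap 41.5
[ 526.6 -179.9  131.7]
```

View pics/s11.png

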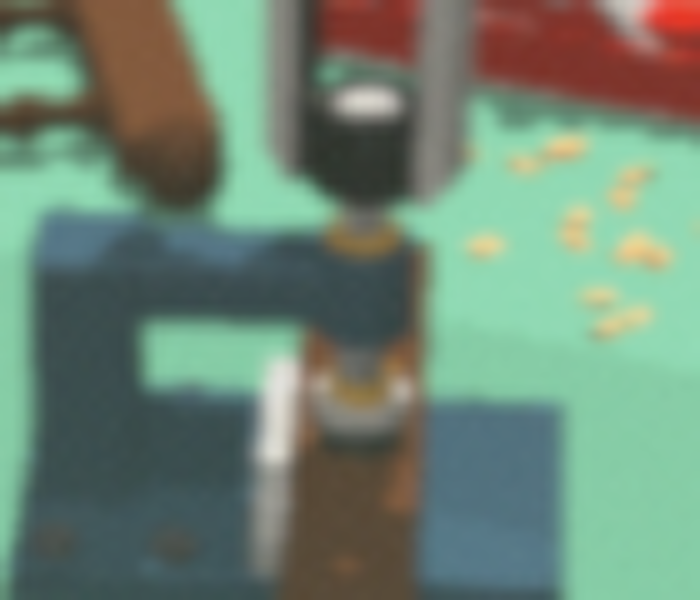

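servo_tool(series=[[0,0,0.01,0,0,0.04],[0,0,0.019,0,0,0.08],[0,0,0.029,0,0,0.12],[0,0,0.038,0,0,0.16],[0,0,0.048,0,0,0.2],[0,0,0.057,0,0,0.24],[0,0,0.067,0,0,0.28],[0,0,0.076,0,0,0.32],[0,0,0.086,0,0,0.36],[0,0,0.096,0,0,0.4]])

```text
clock: 17.43
eef_pos: [526.6, -179.8, 130.8]
eef_rot: [-3.141, 0.001, 0.781]
wrist_force: [-3.7, -1.6, 1.5]
finger_gap: 41.3
```

```bash
python3 st.py
```

```text
t 17.43 q6 0.396 yaw 0.781 z 130.8 F [-3.7 -1.6  1.5] M [-0.263  0.867  0.317] gap 41.3
[ 526.6 -179.8  130.8]
```

servo_tool(series=[[0,0,0.01,0,0,0.04],[0,0,0.019,0,0,0.08],[0,0,0.029,0,0,0.12],[0,0,0.036,0,0,0.15],[0,0,0.041,0,0,0.17],[0,0,0.048,0,0,0.2],[0,0,0.055,0,0,0.23],[0,0,0.062,0,0,0.26],[0,0,0.067,0,0,0.28],[0,0,0.072,0,0,0.3]])

```text
clock: 18.27
eef_pos: [526.6, -179.8, 130.1]
eef_rot: [-3.141, 0.001, 0.481]
wrist_force: [-6.1, -0.6, 3.2]
finger_gap: 41.9
```

```bash
python3 st.py
```

```text
t 18.27 q6 0.695 yaw 0.481 z 130.1 F [-6.1 -0.6  3.2] M [-0.169  1.05   0.343] gap 41.9
[ 526.6 -179.8  130.1]
```

servo_tool(series=[[-0.05,-0.025,0.007,0,0,0.03],[-0.05,-0.025,0.014,0,0,0.06],[-0.05,-0.025,0.022,0,0,0.09],[-0.05,-0.025,0.029,0,0,0.12],[-0.05,-0.025,0.036,0,0,0.15],[-0.05,-0.025,0.043,0,0,0.18],[-0.05,-0.025,0.05,0,0,0.21],[-0.05,-0.025,0.057,0,0,0.24],[-0.05,-0.025,0.065,0,0,0.27],[-0.05,-0.025,0.072,0,0,0.3]])

```text
clock: 19.1
eef_pos: [526.5, -179.7, 129.5]
eef_rot: [3.141, -0.0, 0.181]
wrist_force: [-1.7, -0.4, 2.3]
finger_gap: 41.2
```

```bash
python3 st.py
```

```text
t 19.10 q6 0.995 yaw 0.181 z 129.5 F [-1.7 -0.4  2.3] M [-0.084  0.418  0.442] gap 41.2
[ 526.5 -179.7  129.5]
```

servo_tool(series=[[0,0,0.005,0,0,0.02],[0,0,0.01,0,0,0.04],[0,0,0.014,0,0,0.06],[0,0,0.019,0,0,0.08],[0,0,0.024,0,0,0.1],[0,0,0.029,0,0,0.12],[0,0,0.033,0,0,0.14],[0,0,0.038,0,0,0.16],[0,0,0.043,0,0,0.18],[0,0,0.048,0,0,0.2]])

```text
clock: 19.93
eef_pos: [526.5, -179.7, 129.1]
eef_rot: [3.141, -0.0, -0.023]
wrist_force: [-2.8, 0.0, 5.4]
finger_gap: 41.3
```

```bash
python3 st.py; python3 -c "
from h import *
c=camera('side');crop(c['pixels'],280,190,70,60,10,'pics/s12.png')"
```

```text
t 19.93 q6 1.200 yaw -0.023 z 129.1 F [-2.8  0.   5.4] M [0.071 0.468 0.425] gap 41.3
[ 526.5 -179.7  129.1]
```

View pics/s12.png

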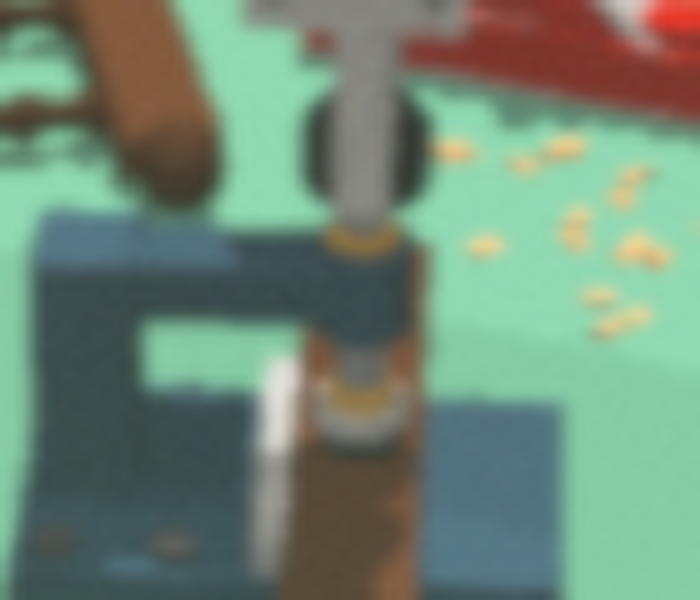

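servo_tool(series=[[0,0,-0.005,0,0,-0.02],[0,0,-0.01,0,0,-0.04],[0,0,-0.014,0,0,-0.06],[0,0,-0.019,0,0,-0.08],[0,0,-0.024,0,0,-0.1],[0,0,-0.029,0,0,-0.12],[0,0,-0.033,0,0,-0.14],[0,0,-0.038,0,0,-0.16],[0,0,-0.043,0,0,-0.18],[0,0,-0.048,0,0,-0.2]])

```text
clock: 20.82
eef_pos: [526.5, -179.7, 129.5]
eef_rot: [3.142, -0.0, 0.178]
wrist_force: [-1.2, -1.1, 4.1]
finger_gap: 41.4
```

```bash
python3 st.py
```

```text
t 20.82 q6 0.998 yaw 0.178 z 129.5 F [-1.2 -1.1  4.1] M [-0.057  0.345 -0.227] gap 41.4
[ 526.5 -179.7  129.5]
```

servo_tool(series=[[0,0,0.005,0,0,0.02],[0,0,0.01,0,0,0.04],[0,0,0.014,0,0,0.06],[0,0,0.019,0,0,0.08],[0,0,0.024,0,0,0.1],[0,0,0.029,0,0,0.12],[0,0,0.033,0,0,0.14],[0,0,0.038,0,0,0.16],[0,0,0.043,0,0,0.18],[0,0,0.048,0,0,0.2]])

```text
clock: 21.65
eef_pos: [526.5, -179.6, 129.0]
eef_rot: [3.141, -0.0, -0.023]
wrist_force: [-3.7, -0.1, 5.0]
finger_gap: 41.3
```

```bash
python3 st.py
```

```text
t 21.65 q6 1.199 yaw -0.023 z 129.0 F [-3.7 -0.1  5. ] M [0.01  0.464 0.456] gap 41.3
[ 526.5 -179.6  129. ]
```

servo_tool(series=[[0,0,0.006,0,0,0.025],[0,0,0.012,0,0,0.05],[0,0,0.018,0,0,0.075],[0,0,0.024,0,0,0.1],[0,0,0.03,0,0,0.125],[0,0,0.036,0,0,0.15],[0,0,0.042,0,0,0.175],[0,0,0.048,0,0,0.2],[0,0,0.054,0,0,0.225],[0,0,0.06,0,0,0.25]])

```text
clock: 22.48
eef_pos: [526.5, -179.6, 128.5]
eef_rot: [3.142, -0.0, -0.273]
wrist_force: [-2.2, 0.4, 7.3]
finger_gap: 41.8
```

```bash
python3 st.py
```

```text
t 22.48 q6 1.449 yaw -0.273 z 128.5 F [-2.2  0.4  7.3] M [0.109 0.482 0.472] gap 41.8
[ 526.5 -179.6  128.5]
```

servo_tool(series=[[0,0,-0.005,0,0,-0.02],[0,0,-0.01,0,0,-0.04],[0,0,-0.014,0,0,-0.06],[0,0,-0.019,0,0,-0.08],[0,0,-0.024,0,0,-0.1],[0,0,-0.029,0,0,-0.12],[0,0,-0.033,0,0,-0.14],[0,0,-0.038,0,0,-0.16],[0,0,-0.043,0,0,-0.18],[0,0,-0.048,0,0,-0.2]])

```text
clock: 23.32
eef_pos: [526.5, -179.6, 129.0]
eef_rot: [-3.142, -0.0, -0.072]
wrist_force: [-1.9, 0.3, 5.9]
finger_gap: 41.5
```

```bash
python3 st.py
```

```text
t 23.32 q6 1.247 yaw -0.072 z 129.0 F [-1.9  0.3  5.9] M [ 0.07   0.447 -0.218] gap 41.5
[ 526.5 -179.6  129. ]
```

servo_tool(series=[[0,0,0.005,0,0,0.02],[0,0,0.01,0,0,0.04],[0,0,0.014,0,0,0.06],[0,0,0.019,0,0,0.08],[0,0,0.024,0,0,0.1],[0,0,0.029,0,0,0.12],[0,0,0.033,0,0,0.14],[0,0,0.038,0,0,0.16],[0,0,0.043,0,0,0.18],[0,0,0.048,0,0,0.2]])

```text
clock: 24.15
eef_pos: [526.5, -179.6, 128.5]
eef_rot: [3.142, -0.0, -0.273]
wrist_force: [-2.7, -0.0, 7.1]
finger_gap: 41.6
```

```bash
python3 st.py
```

```text
t 24.15 q6 1.449 yaw -0.273 z 128.5 F [-2.7 -0.   7.1] M [0.125 0.524 0.496] gap 41.6
[ 526.5 -179.6  128.5]
```

servo_tool(series=[[0,0,0.005,0,0,0.02],[0,0,0.01,0,0,0.04],[0,0,0.014,0,0,0.06],[0,0,0.017,0,0,0.08],[0,0,0.017,0,0,0.1],[0,0,0.012,0,0,0.08],[0,0,0.01,0,0,0.06],[0,0,0.005,0,0,0.04],[0,0,0.0,0,0,0.02],[0,0,-0.005,0,0,0.0]])

```text
clock: 24.98
eef_pos: [526.5, -179.6, 128.5]
eef_rot: [-3.141, -0.0, -0.272]
wrist_force: [-2.6, -0.1, 5.7]
finger_gap: 41.3
```

```bash
python3 st.py
```

```text
t 24.98 q6 1.447 yaw -0.272 z 128.5 F [-2.6 -0.1  5.7] M [ 0.106  0.479 -0.153] gap 41.3
[ 526.5 -179.6  128.5]
```

servo_tool(series=[[0,0,-0.005,0,0,-0.02],[0,0,-0.01,0,0,-0.04],[0,0,-0.014,0,0,-0.06],[0,0,-0.019,0,0,-0.08],[0,0,-0.024,0,0,-0.1],[0,0,-0.029,0,0,-0.12],[0,0,-0.033,0,0,-0.14],[0,0,-0.038,0,0,-0.16],[0,0,-0.043,0,0,-0.18],[0,0,-0.048,0,0,-0.2]])

```text
clock: 25.82
eef_pos: [526.4, -179.7, 128.9]
eef_rot: [-3.142, -0.0, -0.072]
wrist_force: [-2.1, -0.2, 5.6]
finger_gap: 41.5
```

```bash
python3 st.py
```

```text
t 25.82 q6 1.247 yaw -0.072 z 128.9 F [-2.1 -0.2  5.6] M [ 0.053  0.479 -0.171] gap 41.5
[ 526.4 -179.7  128.9]
```

servo_tool(series=[[0,0,0.007,0,0,0.03],[0,0,0.014,0,0,0.06],[0,0,0.022,0,0,0.09],[0,0,0.029,0,0,0.12],[0,0,0.036,0,0,0.15],[0,0,0.043,0,0,0.18],[0,0,0.05,0,0,0.21],[0,0,0.057,0,0,0.24],[0,0,0.065,0,0,0.27],[0,0,0.072,0,0,0.3]])

```text
clock: 26.65
eef_pos: [526.5, -179.6, 128.3]
eef_rot: [-3.142, -0.0, -0.373]
wrist_force: [-3.0, 0.4, 7.5]
finger_gap: 41.3
```

```bash
python3 st.py
```

```text
t 26.65 q6 1.549 yaw -0.373 z 128.3 F [-3.   0.4  7.5] M [0.159 0.508 0.484] gap 41.3
[ 526.5 -179.6  128.3]
```

```bash
python3 -c "
import numpy as np
from scipy.optimize import least_squares
D=[(2.4,1,.269),(2.8,1,.317),(3.1,1,.343),(3.4,1,.442),(3.6,1,.425),(3.6,1,.456),(3.85,1,.472),(3.85,1,.496),(3.95,1,.484),(3.4,-1,-.227),(3.65,-1,-.218),(3.85,-1,-.153),(3.65,-1,-.171)]
D=np.array(D)
for loss in('linear','soft_l1'):
  r=least_squares(lambda p:D[:,1]*p[0]+.0024*95.6*np.maximum(D[:,0]-p[1],0)-D[:,2],[.3,3],loss=loss,f_scale=.02)
  C=np.linalg.inv(r.jac.T@r.jac)*2*r.cost/11
  print(r.x,C.diagonal()**.5,r.fun.round(3),(3.95-r.x[1])*95.6)
"
```

```text
[0.31613803 3.07233029] [0.00824958 0.0390875 ] [ 0.047 -0.001 -0.021 -0.051  0.012 -0.019  0.023 -0.001  0.034 -0.014
  0.034  0.015 -0.013] 83.90522388333136
[0.31534442 3.07330424] [0.00990828 0.04784099] [ 0.046 -0.002 -0.022 -0.052  0.011 -0.02   0.022 -0.002  0.032 -0.013
  0.035  0.016 -0.012] 83.81211495618513
```

servo_tool(series=[[0,0,0,0,0,0],[0,0,0,0,0,0],[0,0,0,0,0,0],[0,0,0,0,0,0],[0,0,0,0,0,0],[0,0,0,0,0,0],[0,0,0,0,0,0],[0,0,-0.5,0,0,0],[0,0,-2,0,0,0],[0,0,-4,0,0,0]], gripper=9.4)

```text
clock: 27.48
eef_pos: [525.8, -179.4, 167.7]
eef_rot: [-3.142, 0.002, -0.372]
wrist_force: [0.5, -0.1, 0.2]
finger_gap: 94.0
```

servo_tool(series=[[0,0,-2,0,0,0],[0,0,-4,0,0,0],[0,0,-6,0,0,0],[-3,0,-8,0,0,0],[-6,0,-8,0,0,0],[-9,0,-8,0,0,0],[-11,0,-8,0,0,0],[-12,0,-8,0,0,0],[-12,0,-8,0,0,0],[-12,0,-8,0,0,0]])

```text
clock: 28.32
eef_pos: [415.2, -136.3, 248.6]
eef_rot: [-3.142, -0.001, -0.372]
wrist_force: [-0.2, -0.1, -1.0]
finger_gap: 94.1
```

```bash
python3 st.py; python3 -c "
from h import *
c=camera('top');cv2.imwrite('pics/t13.png',c['pixels'][:,:,::-1]);crop(c['pixels'],320,170,130,100,6,'pics/t13c.png')
c=camera('side');crop(c['pixels'],260,170,120,90,6,'pics/s13.png')"
```

```text
t 28.32 q6 1.542 yaw -0.372 z 248.6 F [-0.2 -0.1 -1. ] M [ 0.052 -0.042 -0.052] gap 94.1
[ 415.2 -136.3  248.6]
```

View pics/t13.png

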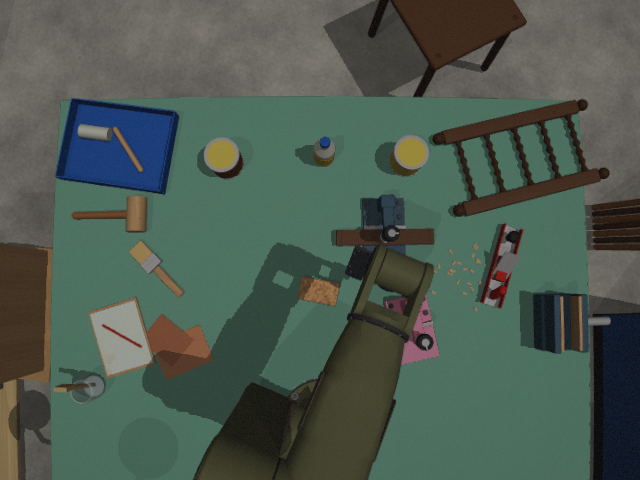

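View pics/t13c.png

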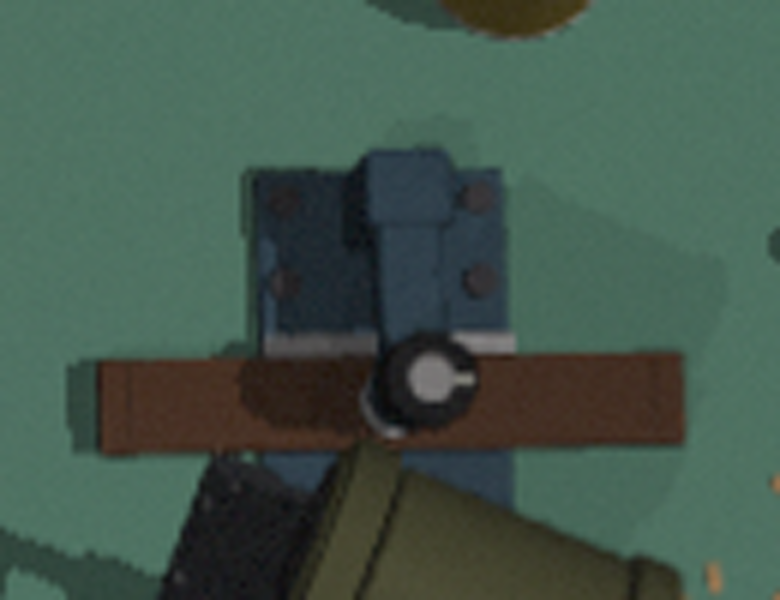

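View pics/s13.png

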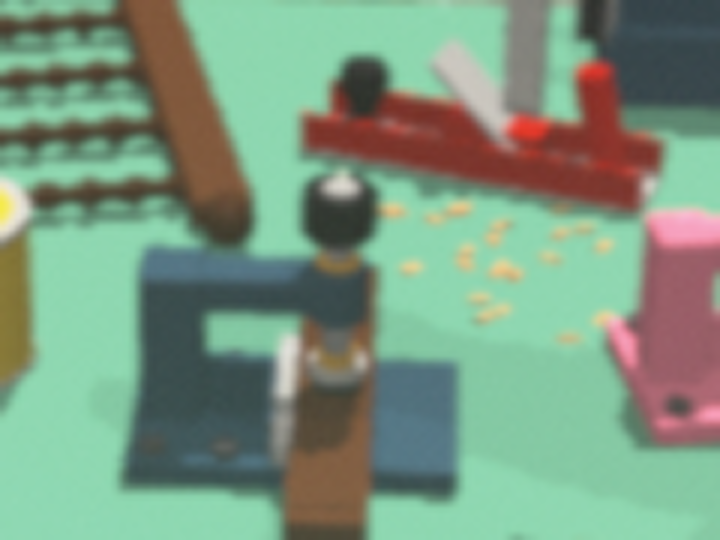

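```bash
python3 -c "
from cell import *
sign_off(); print(read_state()['clock'])"
```

```text
the job is handed in; nothing more can be done
the job is handed in; nothing more can be done
```

I laid the slat on the dark blue clamp's bed, patch up, slid it home against the fence, then turned the knob clockwise until the foot pressed on it. I let go at about 27 s, moved the arm clear and handed the job in. `sign_off` reports no verdict.

- **Slat position:** With the slat against the fence, the top picture put its centre about 0.2 mm off the screw's axis along the slat. It sat about 0.8 mm towards the fence, where 1 mm is expected. The knob later gripped about 1.5 mm from my first estimate of the axis, which is still within the limits. The patch itself was hidden under the foot at the end, so I judged it from the slat's ends.
- **Knob turn:** The gripper turned 3.95 rad in one stroke. The knob's white mark turned about 3.96 rad, so the grip did not slip.
- **Foot pressure:** Fitting the clockwise and counter-clockwise torques put the touch at about 3.07 rad, so I went about 0.88 rad past it, a little more than an eighth of a turn. That gives an estimated 84 N. The last torque reading alone gives about 70 N, so the two differ but both fall inside 55 to 105 N. The moment readings scatter by about 0.03 N m.
- **Last pictures:** The slat lies parallel to the fence, the gripper is clear and nothing else appears to have moved.
- **Not confirmed:** The side camera was too coarse to check the foot's height by eye.

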